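Open the filling valve, then hold the gauge flap open

ROBOT

A 7-joint arm with a two-finger parallel gripper is mounted at the origin on the work surface. World frame = base frame: x ahead of the robot, y to its left, z up, the work surface at z = 0. Lengths are in m, angles in rad, forces in N, time in s.
With the tool pointing down it reaches from about 0.35 to 0.9 m from the base axis. Payload 19.9 kg.
Tool frame: the origin (TCP) lies midway between the tips of the shut fingers; the grasp point (between the pads) lies 19 mm behind it; z points along the fingers, y is the line along which they close (so a half turn about z gives the same grasp; the last joint's range is limited). The gripper opens to 94 mm and grips with 3 to 60 N. Pads are 16 mm wide; open, the fingers measure 119 mm over their backs; the gripper's body (75 mm by 177 mm) begins 78 mm behind the grasp point.
Start: joints at [-1.208, 0.417, -0.01, 1.614, 0.005, 1.111, -0.053], TCP at [0.246, 0.574, 0.205] pointing down, gripper open.
Joint ranges: [-2.81, 2.81], [-0.39, 2.02], [-1.27, 1.25], [0.06, 2.57], [-1.19, 4.33], [0.19, 2], [-2.82, 2.82]. Speed limits (rad/s): [1.89, 1.89, 2.39, 2.39, 3.01, 3.01, 3.01].

INTERFACE

Orientations are given as a unit quaternion [x, y, z, w].
In Python, from plant import get_obs, snapshot, get_calibration, close_job, silhouettes gives the robot as it stands.
- The arm moves only by the shell command python3 -m jog 'ROWS' [FORCE]. ROWS is a JSON object of lists of equal length, an entry for each row: "linear": the shift along the world's x, y, z in units of 0.5 m (1.0 is 0.5 m), a list of three; "rotation": the turn, a rotation vector about the world's x, y, z in units of 90 degrees (1.0 is 90 degrees), a list of three; "gripper": the opening, from -1 (shut) to 1 (fully open). A call has 1 to 12 rows; each row is the pose to reach, as a shift and turn from the pose commanded when the call began; what a row does not reach only later rows make up. A row lasts 1/10 s, in which the tool goes at most 50 mm and 8.59 degrees, less where a joint would pass 70% of its speed; a pose out of reach is approached as far as the arm can. A call with a number of a shift or a turn outside -1 to 1 is refused whole. A call with a gripper value outside its range is refused whole. The fingers move at their own pace and stop on an object; FORCE is the grip in N (left out, the last holds). Time passes only in rows, so rows that repeat a pose let the fingers close. It gives the time, the measured TCP pose, the force, the opening and the grip force at its end, in the units of the state.
- get_obs(): the state, without advancing time (a new reading comes with each control period).
- snapshot(name): name is "scene" or "top" or "wrist"; returns the picture (420x560x3 uint8, blue, green, red); there is no depth.
- get_calibration(name): a dict with "mtx" (3x3 intrinsics, pixels), "camera_from_world" (4x4, takes a point from world to camera coordinates). Camera axes: x right, y down, z forward; pixel columns grow to the right and rows downward; lengths in m; the calibration is good to about 2 mm. A picture is of the moment at which its call begins: read the wrist's pose just before it. get_calibration takes no time and is no camera call; for the wrist camera it gives the pose at the moment of the call.
- close_job(): hands the job in; it is judged then, once.
Trained networks look in the newest picture that a camera, given by its name, has taken for a name from the list of things; names that differ only in an ending like _2 or _b are one class to them, and where a whole thing is asked for, a point or a joint stands for the part that bears it (a point fixed in the world has none). Each returns a list of dicts, best first, with "conf" (0 to 1); they miss things now and then, are a little off and sometimes report something else, mostly with a low value. They report only what shows in the picture. A call takes as long as a camera call.
- silhouettes(camera, query): "region" (420x560 bool, what is visible of it) and "point" ([row, column] in pixels, amid what is visible of it).
The state is a dict: "t": time; "qpos": joint angles; "qvel": joint speeds; "effort": joint torques, N m; "tcp_pos": TCP position; "eef_rot": TCP orientation; "contact_force": force on the tool from outside, world axes, zero at the start; "wrist_torque": the same for the moment, N m; "grip_width": opening from 0.0 (shut) to 1.0 (fully open); "grasp_force": force on a finger pad.
Only numpy, scipy, OpenCV 4.12 (cv2) and the standard library are available. Lean on these libraries where they do the work, as an engineer would, in place of code of your own. Each camera call takes 0.05 s, during which the arm holds its last target. There are 200 camera calls.

TASK

Top up the heater: crank the red handwheel anticlockwise until its white pointer is at the green mark, and let go of it while the white flap of the pipe housing is still shut. Then lift the flap and hold it open at 50 degrees so that I can read the gauge inside; it springs shut if released, so finish with your fingers still holding it there, valve still at green, and nothing propping it. Leave the jar, cup, can and bowl standing where they are.

Things in the scene. Friction and masses are not known exactly. Their poses are not given: they have to be found in the camera images.
- housing: White open-topped pipe housing fixed on the worktop, 200 deep (x), 220 wide (y), 120 high, walls 12 thick, a round gauge inside. Origin on the worktop under the middle of its front (robot-side) face; x points from the front to the hinge, y left along the front, z up. Place and yaw vary; it may stand left or right of the valve.
- flap (a joint): Angle of the white flap (lid 12 thick, 215 from hinge to free edge, 220 wide, about 0.35 kg) on the housing: 0 shut and level, growing as the free front edge rises; 50 degrees is 0.873 rad; stop at 1.45. The hinge runs along the housing's y on top of its back wall, 200 from the front, 120 above the worktop. Spring and weight always close it: about 0.5 N m, or 3 N at the handle.
- flap_handle (a point): Middle of the flap's dark steel handle: a round bar 12 thick, 100 long, parallel to the hinge, centred 35 above the flap's top, a post at each end; pinch it from above between the posts, it can turn in the fingers. Flap shut: 167 above the worktop, 20 behind the front face; 180 before and 47 above the hinge line, and it turns with the flap. At 50 degrees it is 288 above the worktop.
- flap_hinge (a point): Middle of the flap's hinge line, on the flap's underside.
- valve: Filling valve fixed on the worktop: white round dial plate 124 across and 8 thick, brass body up to 72 high, copper pipes (up to 30 high) leaving towards its y and -y to 95 from the axis. Origin on the worktop on the valve's axis. A red mark (shut) lies on the plate towards its x, a green mark across from it, towards its -x; black ticks every 30 degrees.
- wheel (a joint): Angle of the red handwheel: 0 when the white pointer on it is at the red mark, growing anticlockwise seen from above; 3.14 (half a turn) is at the green mark. Stops at 0 and 4.7. It stays where it is left; it takes about 0.1 N m.
- wheel_grip (a point): Centre of the red handwheel, a plain disc 56 across and 20 thick on the upright stem, from 75 to 95 above the worktop; this point is on its axis, 85 up. Can be gripped across its diameter from above at any yaw; nothing taller than 50 is beside it, and below it only the brass stem.
- jar: Bystander: closed glass jar with brass cap, 66 across, 85 high, loose. Origin at its foot. Stands behind the valve.
- cup: Bystander: white cup, 72 across, 60 high, loose. Origin at its foot. Stands behind the valve.
- can: Bystander: can with green band, 66 across, 100 high, loose. Origin at its foot. Stands to one side.
- bowl: Bystander: blue bowl, 100 across, 50 high, loose. Origin at its foot. Stands to one side.

How it is judged:
By the outcome, as a careful person would: the job done as asked, in the order asked, and still so for the second after the job is handed in, while the arm keeps its last pose, push and grip.
It also fails if it takes over 59 s, if anything falls off the work surface, if the arm or the gripper's body presses on something with over 40 N, if the wrist force passes 120 N, or if a joint passes its speed limit or range.

## Working session

There is one attempt and no reset: what is moved stays moved. The work goes in short steps, Python scripts to look and compute and a shell command to move; the robot and the scene stay as the last step left them, time stands still between calls to the robot, and variables do not carry over. Pictures are saved under pics/ and viewed, at most 10 in all, crops included, and the job is handed in when it is done.

```bash
mkdir -p pics; ls
python3 - <<'E'
from plant import *
import cv2,numpy as np
o=get_obs();print({k:np.round(v,3) for k,v in o.items()})
ims=[]
for c in ("scene","top"):
    im=snapshot(c);cv2.imwrite(f"pics/{c}0.png",im)
    k=get_calibration(c);print(c,np.round(k["mtx"],1).tolist(),np.round(k["camera_from_world"],3).tolist())
    for q in ("housing","valve","wheel","flap","flap_handle","jar","cup","can","bowl"):
        r=silhouettes(c,q)
        print(q,[(round(d["conf"],2),np.round(d["point"]).tolist(),int(d["region"].sum())) for d in r[:2]])
E
```

```text
pics
{'t': np.float64(0.0), 'qpos': array([-1.207,  0.418, -0.01 ,  1.614,  0.005,  1.111, -0.053]), 'qvel': array([-0.   , -0.   , -0.   ,  0.002,  0.   ,  0.001, -0.001]), 'effort': array([ 2.0000e-03, -8.5125e+01,  6.4100e-01, -4.2598e+01, -4.9000e-02,
        1.9000e-02,  0.0000e+00]), 'tcp_pos': array([0.246, 0.574, 0.205]), 'eef_rot': array([ 0.201,  0.98 , -0.001, -0.   ]), 'contact_force': array([0.832, 0.826, 0.692]), 'wrist_torque': array([-0.031,  0.026, -0.013]), 'grasp_force': np.float64(0.0), 'grip_width': np.float64(0.996)}
scene [[501.4, 0.0, 277.3], [0.0, 501.4, 216.4], [0.0, 0.0, 1.0]] [[0.789, 0.615, 0.008, -0.479], [0.447, -0.565, -0.693, -0.184], [-0.422, 0.551, -0.72, 1.8], [0.0, 0.0, 0.0, 1.0]]
housing [(0.62, [255.0, 239.0], 7536)]
valve [(0.58, [189.0, 278.0], 1147)]
wheel [(0.58, [173.0, 280.0], 202), (0.57, [213.0, 343.0], 580)]
flap [(0.78, [241.0, 242.0], 4764), (0.28, [318.0, 126.0], 1010)]
flap_handle [(0.74, [240.0, 241.0], 4701)]
jar [(0.56, [214.0, 343.0], 587)]
cup [(0.57, [230.0, 321.0], 533)]
can [(0.41, [260.0, 244.0], 7506), (0.35, [170.0, 281.0], 203)]
bowl [(0.6, [315.0, 126.0], 1023)]
top [[409.9, 0.0, 287.1], [0.0, 409.9, 204.2], [0.0, 0.0, 1.0]] [[-0.026, -1.0, -0.017, 0.031], [-0.996, 0.027, -0.082, 0.631], [0.083, 0.015, -0.996, 1.506], [0.0, 0.0, 0.0, 1.0]]
housing [(0.85, [215.0, 328.0], 4079)]
valve [(0.75, [250.0, 242.0], 951)]
wheel [(0.57, [251.0, 239.0], 208)]
flap [(0.76, [216.0, 332.0], 3896)]
flap_handle [(0.72, [214.0, 332.0], 3820)]
jar [(0.78, [186.0, 237.0], 310)]
cup [(0.86, [185.0, 268.0], 290)]
can [(0.95, [251.0, 152.0], 404)]
bowl [(0.71, [246.0, 425.0], 548)]
```

Run:
```python
import cv2
im=cv2.imread("pics/top0.png");cv2.imwrite("pics/top0c.png",cv2.resize(im[140:300,130:450],None,fx=2.5,fy=2.5,interpolation=cv2.INTER_CUBIC))
im=cv2.imread("pics/scene0.png");cv2.imwrite("pics/scene0c.png",cv2.resize(im[130:340,90:410],None,fx=2.5,fy=2.5,interpolation=cv2.INTER_CUBIC))
```

```text
(no output)
```

View pics/top0c.png

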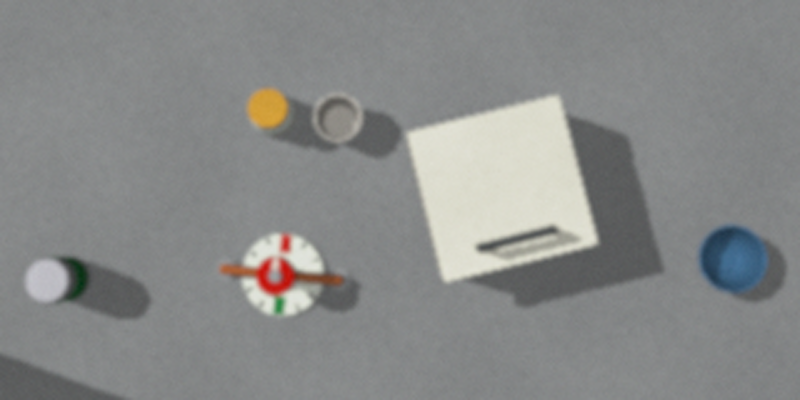

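View pics/scene0c.png

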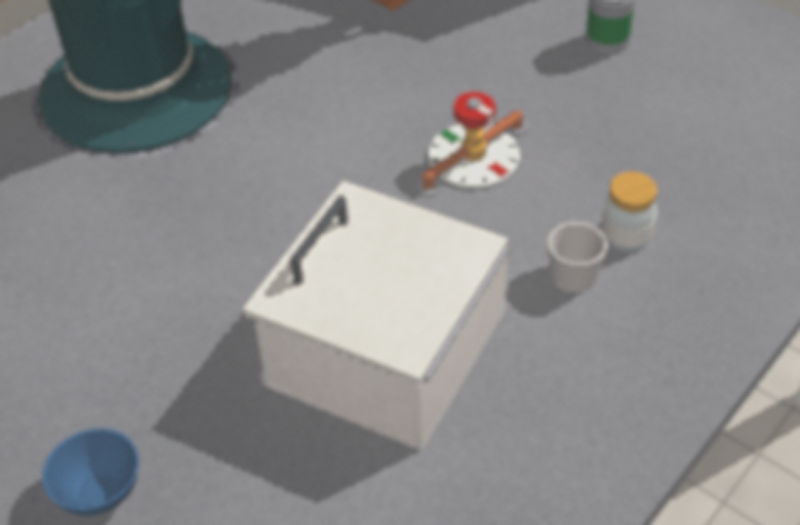

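Top picture: the valve is at about (243,250) px, with red at the top, green below and the pointer near red. The flap corners are at crop (407,131), (560,96), (598,244) and (444,282), and the handle bar runs from (478,246) to (557,230). Bystanders are clear of both.

```bash
cat > h.py <<'E'
import numpy as np,cv2
from plant import *
def px2w(cam,uv,z,k=None):
    k=k or get_calibration(cam);T=np.array(k["camera_from_world"]);R=T[:3,:3];c=-R.T@T[:3,3]
    d=R.T@np.linalg.solve(np.array(k["mtx"]),[uv[0],uv[1],1.]);return c+d*(z-c[2])/d[2]
def w2px(cam,p,k=None):
    k=k or get_calibration(cam);q=np.array(k["camera_from_world"])@np.r_[p,1];q=np.array(k["mtx"])@q[:3];return q[:2]/q[2]
E
python3 - <<'E'
from h import *
f=lambda x,y,z:px2w("top",((x+.5)/2.5+130-.5,(y+.5)/2.5+140-.5),z)[:3]
for n,x,y,z in [("bl",407,131,.132),("br",560,96,.132),("fr",598,244,.132),("fl",444,282,.132),("h1",478,246,.173),("h2",557,230,.173),("plate",283,275,.008),("red",286,243,.008),("green",279,306,.008),("wheel",276,276,.095),("ptr",274,262,.095),("jar",268,108,.085),("cup",338,117,.06),("can",47,281,.1),("bowl",733,258,.05)]: print(n,f(x,y,z).round(3))
im=cv2.imread("pics/top0.png")
hsv=cv2.cvtColor(im,cv2.COLOR_BGR2HSV)
E
```

```text
bl [ 0.664 -0.008  0.132]
br [ 0.708 -0.222  0.132]
fr [ 0.501 -0.267  0.132]
fl [ 0.454 -0.053  0.132]
h1 [ 0.502 -0.099  0.173]
h2 [ 0.521 -0.205  0.173]
plate [0.466 0.184 0.008]
red [0.514 0.179 0.008]
green [0.42  0.191 0.008]
wheel [0.467 0.183 0.095]
ptr [0.487 0.186 0.095]
jar [0.709 0.192 0.085]
cup [0.696 0.093 0.06 ]
can [0.468 0.508 0.1  ]
bowl [ 0.475 -0.476  0.05 ]
```

```bash
python3 -m jog '{"linear":[[0.11,-0.195,0.02],[0.22,-0.39,0.04],[0.33,-0.585,0.07],[0.442,-0.782,0.09],[0.442,-0.782,0.09],[0.442,-0.782,0.09],[0.442,-0.782,0.09],[0.442,-0.782,0.09],[0.442,-0.782,0.09],[0.442,-0.782,0.09],[0.442,-0.782,0.09],[0.442,-0.782,0.09]],"rotation":[[0,0,-0.1],[0,0,-0.2],[0,0,-0.3],[0,0,-0.4],[0,0,-0.5],[0,0,-0.6],[0,0,-0.7],[0,0,-0.8],[0,0,-0.9],[0,0,-0.9],[0,0,-0.9],[0,0,-0.9]],"gripper":[1,1,1,1,1,1,1,1,1,1,1,1]}'
python3 - <<'E'
from h import *
from scipy.spatial.transform import Rotation as R
o=get_obs();k=get_calibration("wrist");im=snapshot("wrist")
M=R.from_quat(o["eef_rot"]).as_matrix();print(o["tcp_pos"].round(4),"tooly az",np.degrees(np.arctan2(M[1,1],M[0,1])).round(1),o["qpos"].round(2))
cv2.imwrite("pics/w1.png",im);np.savez("w1.npz",mtx=k["mtx"],T=k["camera_from_world"])
print(w2px("wrist",[.467,.183,.095],k))
E
```

```text
t: 2.2
tcp_pos: [0.4667, 0.1843, 0.2503]
eef_rot: [0.788, 0.616, -0.0, -0.0]
contact_force: [-1.2, -0.5, -0.5]
grip_width: 1.001
grasp_force: 0.0
[0.4667 0.1843 0.2503] tooly az -14.0 [-0.82  0.16  0.43  1.87 -0.07  1.13 -0.61]
[278.08648731 201.66601596]
```

View pics/w1.png

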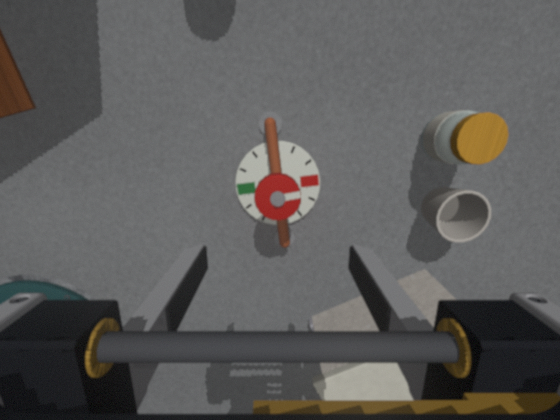

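Wrist view: wheel centre at about (278,198), pointer towards (298,196), red mark (310,181), green mark (246,188).

```bash
cat >> h.py <<'E'
def valve(im,k,c=None,show=True):
    """red mark, green mark, wheel, pointer from a wrist image"""
    hsv=cv2.cvtColor(im,cv2.COLOR_BGR2HSV).astype(int);H,S,V=hsv[...,0],hsv[...,1],hsv[...,2]
    P=lambda p,z:px2w("wrist",p,z,k)[:2]
    red=(((H<8)|(H>172))&(S>170)&(V>80)).astype(np.uint8);gr=((H>45)&(H<80)&(S>120)).astype(np.uint8)
    n,l,s,cc=cv2.connectedComponentsWithStats(red);i=np.argsort(-s[1:,4])[:3]+1
    out={"reds":[(s[j,4],cc[j].round(1),P(cc[j],.095).round(4),P(cc[j],.008).round(4)) for j in i]}
    n2,l2,s2,cg=cv2.connectedComponentsWithStats(gr)
    out["greens"]=[(s2[j,4],cg[j].round(1),P(cg[j],.008).round(4)) for j in np.argsort(-s2[1:,4])[:2]+1]
    m=(l==i[0]).astype(np.uint8);hull=cv2.convexHull(np.argwhere(m)[:,::-1].astype(np.int32))
    el=cv2.fitEllipse(hull);out["wheel"]=(np.round(el[0],1),P(el[0],.095).round(4))
    f=np.zeros_like(m);cv2.fillPoly(f,[hull],1)
    w=((f==1)&(S<70)&(V>150)).astype(np.uint8);ys,xs=np.nonzero(w)
    out["ptr"]=(len(xs),P((xs.mean(),ys.mean()),.095).round(4)) if len(xs) else None
    return out
E
python3 - <<'E'
from h import *
z=np.load("w1.npz");k={"mtx":z["mtx"],"camera_from_world":z["T"]}
for a,b in valve(cv2.imread("pics/w1.png"),k).items():print(a,b)
E
```

```text
reds [(np.int32(1158), array([275.5, 196. ]), array([0.4657, 0.1903]), array([0.4602, 0.1711])), (np.int32(119), array([309.1, 180.5]), array([0.5077, 0.1987]), array([0.5131, 0.1817]))]
greens [(np.int32(105), array([245.9, 188.1]), array([0.4212, 0.1932])), (np.int32(1), array([474., 343.]), array([ 0.728, -0.162]))]
wheel (array([277.3, 196.4]), array([0.4676, 0.1894]))
ptr (101, array([0.4841, 0.1863]))
```

```bash
python3 -m jog '{"linear":[[0,0.006,0],[0,0.006,0],[0,0.006,0],[0,0.006,-0.06],[0,0.006,-0.12],[0,0.006,-0.18],[0,0.006,-0.24],[0,0.006,-0.3],[0,0.006,-0.34],[0,0.006,-0.364],[0,0.006,-0.364],[0,0.006,-0.364]],"rotation":[[0,0,-0.09],[0,0,-0.18],[0,0,-0.27],[0,0,-0.36],[0,0,-0.45],[0,0,-0.55],[0,0,-0.55],[0,0,-0.55],[0,0,-0.55],[0,0,-0.55],[0,0,-0.55],[0,0,-0.55]],"gripper":[1,1,1,1,1,1,1,1,1,1,1,1]}'
python3 -m jog '{"linear":[[0,0,0],[0,0,0],[0,0,0],[0,0,0],[0,0,0],[0,0,0]],"rotation":[[0,0,0],[0,0,0],[0,0,0],[0,0,0],[0,0,0],[0,0,0]],"gripper":[-0.2,-0.2,-0.2,-0.2,-0.2,-0.2]}' 25
python3 - <<'E'
from h import *
o=get_obs();print(o["qpos"].round(2),o["wrist_torque"].round(2))
E
```

```text
t: 3.45
tcp_pos: [0.4674, 0.1869, 0.069]
eef_rot: [0.974, 0.228, 0.0, -0.0]
contact_force: [-0.0, 0.4, 0.1]
grip_width: 0.999
grasp_force: 0.0
t: 4.05
tcp_pos: [0.4668, 0.1874, 0.0686]
eef_rot: [0.974, 0.228, -0.0, -0.001]
contact_force: [-3.6, 6.6, 4.2]
grip_width: 0.593
grasp_force: 25.0
[-0.82  0.42  0.46  2.04 -0.27  0.74 -1.3 ] [ 1.42  1.   -0.01]
```

```bash
python3 -m jog '{"linear":[[0,0,0],[0,0,0],[0,0,0],[0,0,0],[0,0,0],[0,0,0],[0,0,0],[0,0,0],[0,0,0],[0,0,0],[0,0,0],[0,0,0]],"rotation":[[0,0,0.08],[0,0,0.16],[0,0,0.24],[0,0,0.32],[0,0,0.4],[0,0,0.48],[0,0,0.56],[0,0,0.64],[0,0,0.72],[0,0,0.8],[0,0,0.88],[0,0,0.96]],"gripper":[-0.2,-0.2,-0.2,-0.2,-0.2,-0.2,-0.2,-0.2,-0.2,-0.2,-0.2,-0.2]}'
```

```text
t: 5.25
tcp_pos: [0.4673, 0.1873, 0.0686]
eef_rot: [0.552, 0.834, 0.001, -0.0]
contact_force: [-0.3, 5.5, -1.0]
grip_width: 0.59
grasp_force: 25.0
```

```bash
python3 -m jog '{"linear":[[0,0,0],[0,0,0],[0,0,0],[0,0,0],[0,0,0],[0,0,0],[0,0,0],[0,0,0],[0,0,0],[0,0,0],[0,0,0],[0,0,0]],"rotation":[[0,0,0.08],[0,0,0.16],[0,0,0.24],[0,0,0.32],[0,0,0.4],[0,0,0.48],[0,0,0.56],[0,0,0.64],[0,0,0.72],[0,0,0.8],[0,0,0.88],[0,0,0.9]],"gripper":[-0.2,-0.2,-0.2,-0.2,-0.2,-0.2,-0.2,-0.2,-0.2,-0.2,-0.2,-0.2]}'
python3 - <<'E'
from h import *
o=get_obs();k=get_calibration("wrist");im=snapshot("wrist");print(o["qpos"].round(2),w2px("wrist",[.467,.187,.095],k))
cv2.imwrite("pics/w2.png",im)
E
```

```text
t: 6.45
tcp_pos: [0.4675, 0.1877, 0.0686]
eef_rot: [-0.122, 0.993, 0.001, 0.001]
contact_force: [1.5, 9.3, -3.4]
grip_width: 0.593
grasp_force: 25.0
[-0.27  0.4  -0.21  2.02  0.12  0.73  1.27] [277.02192266 274.48307818]
```

View pics/w2.png

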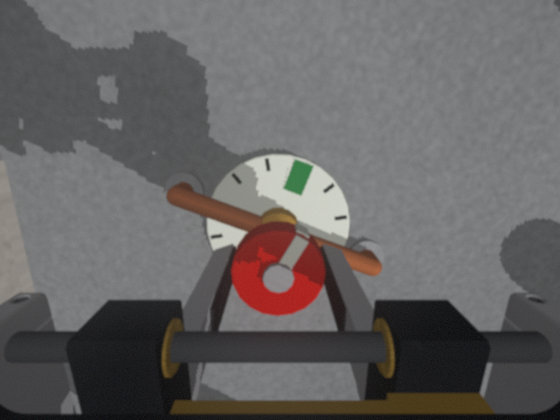

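Close view: pointer stripe from about (285,263) to (303,237), green mark at (299,177), hub at (278,278). I'll measure both angles.

```bash
cat >> h.py <<'E'
def ang(im,k,axis):
    hsv=cv2.cvtColor(im,cv2.COLOR_BGR2HSV).astype(int);H,S,V=hsv[...,0],hsv[...,1],hsv[...,2]
    g=((H>45)&(H<80)&(S>120)).astype(np.uint8);n,l,s,c=cv2.connectedComponentsWithStats(g);j=1+np.argmax(s[1:,4])
    gw=np.array([px2w("wrist",p[::-1],.008,k)[:2] for p in np.argwhere(l==j)])
    red=(((H<8)|(H>172))&(S>170)&(V>60)).astype(np.uint8);n,l,s,c=cv2.connectedComponentsWithStats(red);j=1+np.argmax(s[1:,4])
    hull=cv2.convexHull(np.argwhere(l==j)[:,::-1].astype(np.int32));f=np.zeros_like(red);cv2.fillPoly(f,[hull],1)
    w=((f==1)&(S<110));pw=np.array([px2w("wrist",p[::-1],.095,k)[:2] for p in np.argwhere(w)])
    r=np.linalg.norm(pw-axis,axis=1);pw=pw[(r>.013)&(r<.026)]
    def line(q):
        d=np.linalg.svd(q-q.mean(0))[2][0];d*=np.sign(d@(q.mean(0)-axis));return np.degrees(np.arctan2(d[1],d[0]))
    A=lambda v:np.degrees(np.arctan2(v[1],v[0]))
    return dict(green=gw.mean(0).round(4),gA=A(gw.mean(0)-axis).round(1),gline=line(gw).round(1),n=len(pw),p=pw.mean(0).round(4),pA=A(pw.mean(0)-axis).round(1),pline=line(pw).round(1))
E
python3 - <<'E'
from h import *
k=get_calibration("wrist")
for a in ([.467,.187],[.467,.185],[.4675,.1885]): print(a,ang(cv2.imread("pics/w2.png"),k,np.array(a)))
E
```

```text
[0.467, 0.187] {'green': array([0.4215, 0.1935]), 'gA': np.float64(171.9), 'gline': np.float64(172.2), 'n': 342, 'p': array([0.4488, 0.1932]), 'pA': np.float64(161.2), 'pline': np.float64(166.8)}
[0.467, 0.185] {'green': array([0.4215, 0.1935]), 'gA': np.float64(169.5), 'gline': np.float64(172.2), 'n': 354, 'p': array([0.4495, 0.1931]), 'pA': np.float64(155.3), 'pline': np.float64(175.1)}
[0.4675, 0.1885] {'green': array([0.4215, 0.1935]), 'gA': np.float64(173.8), 'gline': np.float64(172.2), 'n': 344, 'p': array([0.4488, 0.1931]), 'pA': np.float64(166.1), 'pline': np.float64(163.2)}
```

```bash
python3 -m jog '{"linear":[[0,0,0],[0,0,0],[0,0,0]],"rotation":[[0,0,0.06],[0,0,0.1],[0,0,0.1]],"gripper":[-0.2,-0.2,-0.2]}'
python3 -m jog '{"linear":[[0,0,0],[0,0,0],[0,0,0],[0,0,0.03],[0,0,0.1],[0,0,0.16],[0,0,0.16],[0,0,0.16]],"rotation":[[0,0,0],[0,0,0],[0,0,0],[0,0,0],[0,0,0],[0,0,0],[0,0,0],[0,0,0]],"gripper":[0,0.5,1,1,1,1,1,1]}'
python3 - <<'E'
from h import *
o=get_obs();k=get_calibration("wrist");im=snapshot("wrist");print(o["qpos"].round(2),w2px("wrist",[.467,.187,.095],k))
cv2.imwrite("pics/w3.png",im)
for a in ([.467,.187],[.4675,.1877]): print(a,ang(im,k,np.array(a)))
u=[int(v) for v in w2px("wrist",[.45,.19,.05],k)]
cv2.imwrite("pics/w3c.png",cv2.resize(im[max(0,u[1]-100):u[1]+100,u[0]-100:u[0]+100],None,fx=3,fy=3,interpolation=cv2.INTER_CUBIC));print(u)
E
```

```text
t: 6.8
tcp_pos: [0.4675, 0.1878, 0.0686]
eef_rot: [-0.198, 0.98, 0.001, 0.001]
contact_force: [1.7, 8.7, -3.4]
grip_width: 0.595
grasp_force: 25.0
t: 7.6
tcp_pos: [0.4673, 0.1862, 0.1486]
eef_rot: [-0.197, 0.98, -0.0, 0.0]
contact_force: [0.5, -0.3, 0.1]
grip_width: 1.003
grasp_force: 0.0
[-0.21  0.28 -0.26  1.96  0.09  0.91  1.44] [278.89217731 229.36700296]
[0.467, 0.187] {'green': array([0.447 , 0.5276]), 'gA': np.float64(93.4), 'gline': np.float64(94.2), 'n': 174, 'p': array([0.448 , 0.1902]), 'pA': np.float64(170.5), 'pline': np.float64(177.0)}
[0.4675, 0.1877] {'green': array([0.447 , 0.5276]), 'gA': np.float64(93.5), 'gline': np.float64(94.2), 'n': 174, 'p': array([0.4483, 0.1902]), 'pA': np.float64(172.7), 'pline': np.float64(174.7)}
[288, 199]
```

View pics/w3c.png

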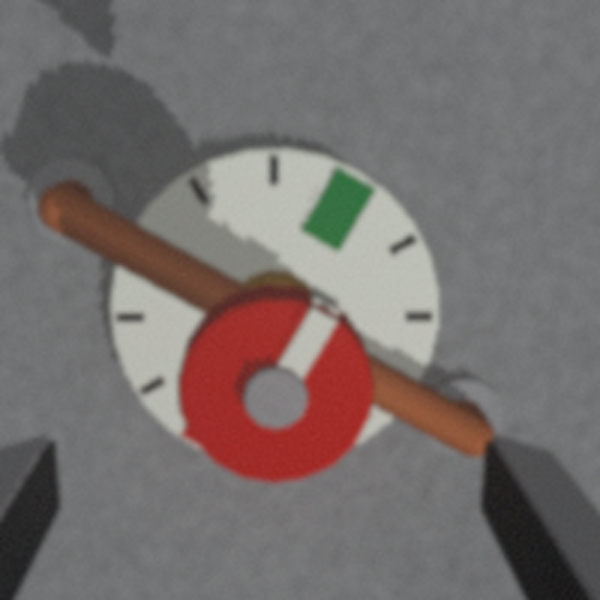

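The pointer stripe is parallel to the green mark and points at it, at 172.7° against 172.5°. The wheel is released and the flap is still shut. Next I'll move above the handle.

```bash
python3 -m jog '{"linear":[[0,0,0.1],[0,0,0.2],[0,-0.06,0.26],[0.01,-0.16,0.26],[0.03,-0.26,0.26],[0.04,-0.35,0.26],[0.05,-0.44,0.26],[0.06,-0.53,0.26],[0.07,-0.61,0.26],[0.088,-0.676,0.26],[0.088,-0.676,0.26],[0.088,-0.676,0.26]],"rotation":[[0,0,0],[0,0,-0.09],[0,0,-0.18],[0,0,-0.27],[0,0,-0.36],[0,0,-0.45],[0,0,-0.54],[0,0,-0.63],[0,0,-0.72],[0,0,-0.81],[0,0,-0.9],[0,0,-0.99]],"gripper":[1,1,1,1,1,1,1,1,1,1,1,1]}'
python3 -m jog '{"linear":[[0,0,0],[0,0,0],[0,0,0],[0,0,0]],"rotation":[[0,0,-0.08],[0,0,-0.13],[0,0,-0.13],[0,0,-0.13]],"gripper":[1,1,1,1]}'
python3 - <<'E'
from h import *
o=get_obs();k=get_calibration("wrist");im=snapshot("wrist");print(o["qpos"].round(2),o["eef_rot"].round(3),w2px("wrist",[.511,-.152,.167],k))
cv2.imwrite("pics/w4.png",im);np.savez("w4.npz",mtx=k["mtx"],T=k["camera_from_world"])
E
```

```text
t: 8.85
tcp_pos: [0.5106, -0.1526, 0.2768]
eef_rot: [0.551, 0.835, -0.001, -0.001]
contact_force: [-0.1, 0.5, 0.1]
grip_width: 1.002
grasp_force: 0.0
t: 9.25
tcp_pos: [0.5109, -0.1514, 0.2776]
eef_rot: [0.629, 0.777, -0.0, -0.001]
contact_force: [-0.7, -0.5, -0.7]
grip_width: 1.003
grasp_force: 0.0
[ 0.09  0.19  0.16  1.76 -0.03  1.2   0.47] [ 0.629  0.777 -0.    -0.001] [277.69021404 211.52920763]
```

View pics/w4.png

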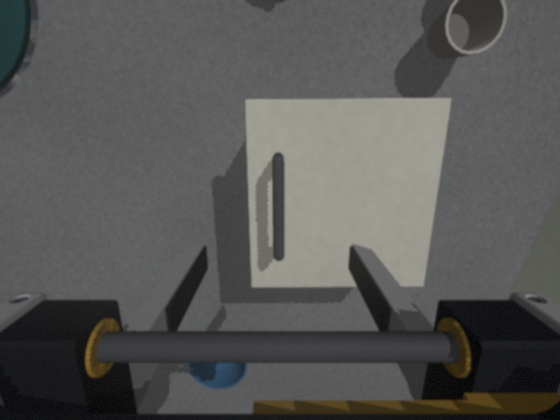

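The handle bar runs from (278,155) to (279,258) and sits midway between the fingers. Front flap edge runs (247,100)–(252,287), back edge (450,98)–(425,287).

Run:
```python
from h import *
z=np.load("w4.npz");k={"mtx":z["mtx"],"camera_from_world":z["T"]}
f=lambda u,v,h:px2w("wrist",(u,v),h,k)[:2].round(4)
a,b=f(278,155,.173),f(279,258,.173);d=a-b
print("handle",a,b,(a+b)/2,np.linalg.norm(d),"yaw",np.degrees(np.arctan2(-d[0],d[1])))
F=[f(247,100,.132),f(252,287,.132),f(450,98,.132),f(425,287,.132)];print(F)
for i,j in((0,1),(2,3)):
    d=F[i]-F[j];print("yaw",np.degrees(np.arctan2(-d[0],d[1])),"len",np.linalg.norm(d))
```

```text
handle [ 0.4992 -0.0955] [ 0.5226 -0.1999] [ 0.5109 -0.1477] 0.10699027993233777 yaw 12.633361935274998
[array([ 0.4569, -0.0509]), array([ 0.5022, -0.264 ]), array([ 0.6617, -0.0052]), array([ 0.7126, -0.2189])]
yaw 12.001079580412503 len 0.21786165334909216
yaw 13.39733059752634 len 0.21967817369961906
```

```bash
python3 -m jog '{"linear":[[0,0.002,-0.06],[0,0.002,-0.12],[0,0.002,-0.18],[0,0.002,-0.23],[0,0.002,-0.254],[0,0.002,-0.254],[0,0.002,-0.254],[0,0.002,-0.254],[0,0.002,-0.254],[0,0.002,-0.254],[0,0.002,-0.254],[0,0.002,-0.254]],"rotation":[[0,0,0],[0,0,0],[0,0,0],[0,0,0],[0,0,0],[0,0,0],[0,0,0],[0,0,0],[0,0,0],[0,0,0],[0,0,0],[0,0,0]],"gripper":[1,1,1,1,1,1,-0.9,-0.9,-0.9,-0.9,-0.9,-0.9]}' 20
python3 -m jog '{"linear":[[0,0,0],[0,0,0],[0,0,0],[0,0,0]],"rotation":[[0,0,0],[0,0,0],[0,0,0],[0,0,0]],"gripper":[-1,-1,-1,-1]}' 20
```

```text
t: 10.5
tcp_pos: [0.5112, -0.1505, 0.1516]
eef_rot: [0.63, 0.777, 0.0, 0.0]
contact_force: [0.2, 0.5, 0.6]
grip_width: 0.529
grasp_force: 0.0
t: 10.9
tcp_pos: [0.5111, -0.1505, 0.1514]
eef_rot: [0.63, 0.777, -0.0, -0.0]
contact_force: [-0.1, 1.2, 0.5]
grip_width: 0.186
grasp_force: 0.0
```

```bash
python3 -m jog '{"linear":[[0,0,0],[0,0,0],[0,0,0],[0,0,0]],"rotation":[[0,0,0],[0,0,0],[0,0,0],[0,0,0]],"gripper":[-1,-1,-1,-1]}' 20
python3 -m jog '{"linear":[[0.004,0.001,0.015],[0.009,0.002,0.03],[0.015,0.0035,0.046],[0.0213,0.0047,0.061],[0.0213,0.0047,0.061]],"rotation":[[0,0,0],[0,0,0],[0,0,0],[0,0,0],[0,0,0]],"gripper":[-1,-1,-1,-1,-1]}' 25
```

```text
t: 11.3
tcp_pos: [0.511, -0.1506, 0.1514]
eef_rot: [0.63, 0.777, -0.0, -0.0]
contact_force: [-3.6, -1.4, 0.1]
grip_width: 0.121
grasp_force: 20.0
t: 11.8
tcp_pos: [0.5217, -0.1482, 0.1832]
eef_rot: [0.63, 0.777, -0.0, -0.0]
contact_force: [-7.7, -1.7, -1.1]
grip_width: 0.123
grasp_force: 25.0
```

```bash
python3 -m jog '{"linear":[[0.0144,0.0032,0.029],[0.0312,0.0069,0.0564],[0.0504,0.0112,0.0822],[0.0716,0.0159,0.1064],[0.0949,0.0211,0.1284],[0.1199,0.0266,0.1484],[0.1464,0.0325,0.166],[0.1745,0.0387,0.1812],[0.1745,0.0387,0.1812],[0.1745,0.0387,0.1812],[0.1745,0.0387,0.1812]],"rotation":[[0,0,0],[0,0,0],[0,0,0],[0,0,0],[0,0,0],[0,0,0],[0,0,0],[0,0,0],[0,0,0],[0,0,0],[0,0,0]],"gripper":[-1,-1,-1,-1,-1,-1,-1,-1,-1,-1,-1]}'
python3 - <<'E'
from h import *
o=get_obs();print(o["tcp_pos"].round(4),o["contact_force"].round(1))
im=snapshot("scene");cv2.imwrite("pics/s5.png",cv2.resize(im[90:340,90:410],None,fx=2.4,fy=2.4,interpolation=cv2.INTER_CUBIC))
cv2.imwrite("pics/s5full.png",im)
E
```

```text
t: 12.9
tcp_pos: [0.6093, -0.1295, 0.2746]
eef_rot: [0.63, 0.776, 0.0, 0.001]
contact_force: [-8.2, -2.5, 12.7]
grip_width: 0.121
grasp_force: 25.0
[ 0.6093 -0.1295  0.2746] [-8.2 -2.5 12.7]
```

View pics/s5.png

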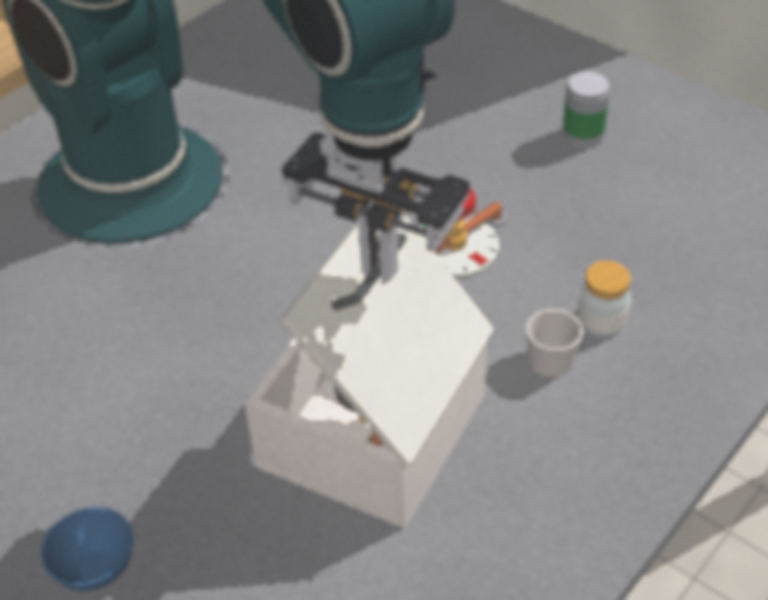

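The flap is open and held by the bar, and all bystanders are standing as before. The free-edge corner is at crop (283,322) and the hinge corners are at (407,460) and (492,328). I'll check the angle against a projection.

Run:
```python
from h import *
yaw=np.radians(12.5);X=np.array([np.cos(yaw),np.sin(yaw),0]);Y=np.array([-X[1],X[0],0])
hb=np.array([.511,-.150,0])+.18*X+np.array([0,0,.12])
def pt(th,a,y,n):
    t=np.radians(th);return hb+Y*y+X*(-a*np.cos(t)+n*np.sin(t))+np.array([0,0,1])*(a*np.sin(t)+n*np.cos(t))
k=get_calibration("scene")
print("shut obs (188.6,254.6) pred",w2px("scene",pt(0,.215,-.11,.012),k), "hingecorner obs (259.6,281.7)",w2px("scene",pt(50,0,-.11,.012),k))
for th in(46,48,50,52,54):print(th,"corner obs (207.7,224)",w2px("scene",pt(th,.215,-.11,.012),k).round(1),"bar z",pt(th,.18,0,.047).round(4))
```

```text
shut obs (188.6,254.6) pred [185.98557413 252.93838131] hingecorner obs (259.6,281.7) [260.48442276 283.35593619]
46 corner obs (207.7,224) [204.3 223.4] bar z [ 0.5977 -0.1308  0.2821]
48 corner obs (207.7,224) [206.2 222.8] bar z [ 0.6032 -0.1295  0.2852]
50 corner obs (207.7,224) [208.1 222.2] bar z [ 0.6089 -0.1283  0.2881]
52 corner obs (207.7,224) [210.1 221.8] bar z [ 0.6147 -0.127   0.2908]
54 corner obs (207.7,224) [212.2 221.4] bar z [ 0.6206 -0.1257  0.2932]
```

```bash
python3 -m jog '{"linear":[[-0.0015,-0.0003,0.003],[-0.0015,-0.0003,0.003],[-0.0015,-0.0003,0.003]],"rotation":[[0,0,0],[0,0,0],[0,0,0]],"gripper":[-1,-1,-1]}' 30
python3 - <<'E'
from h import *
k=get_calibration("wrist");im=snapshot("wrist");cv2.imwrite("pics/w6.png",im);print(get_obs()["contact_force"])
E
```

```text
t: 13.25
tcp_pos: [0.6085, -0.1296, 0.2745]
eef_rot: [0.63, 0.776, -0.0, 0.0]
contact_force: [-0.1, -5.6, -5.1]
grip_width: 0.12
grasp_force: 30.0
[ 0.5530563  -5.78155793 -4.00929527]
```

View pics/w6.png

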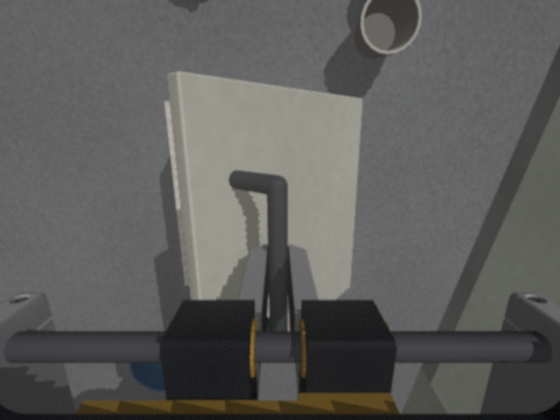

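Wrist view: the bar is pinched cleanly between the fingers, away from the posts. The flap's free corner is at (181,74) on its top face and the hinge corner at (362,99). I'll use these for a final angle check.

Run:
```python
from h import *
from scipy.optimize import least_squares
k=get_calibration("wrist");kw=dict(k)
z=np.load("w4.npz");k4={"mtx":z["mtx"],"camera_from_world":z["T"]}
def pt(s,th,a,y,n):
    yaw=s[2];X=np.array([np.cos(yaw),np.sin(yaw),0]);Y=np.array([-X[1],X[0],0]);t=np.radians(th)
    return np.array([s[0],s[1],.12])+Y*y+X*(-a*np.cos(t)+n*np.sin(t))+np.array([0,0,1])*(a*np.sin(t)+n*np.cos(t))
def res(s):
    r=[]
    for uv,a,y in(((247,100),.215,.11),((252,287),.215,-.11),((450,98),0,.11),((425,287),0,-.11)): r+=list(w2px("wrist",pt(s,0,a,y,.012),k4)-uv)
    for uv,y in(((278,155),.05),((279,258),-.05)): r+=[(w2px("wrist",pt(s,0,.18,y,.053),k4)-uv)[0]]
    for uv,a in(((181,74),.215),((362,99),0)): r+=list(w2px("wrist",pt(s,s[3],a,.11,.012),kw)-uv)
    return np.array(r)
f=least_squares(res,[.687,-.111,.218,50],x_scale=[.01,.01,.1,10],loss="soft_l1");print(f.x.round(4),res(f.x).round(1),pt(f.x,50,.18,0,.047),np.sqrt(np.diag(np.linalg.inv(f.jac.T@f.jac)))[3])
```

```text
[ 0.6877 -0.1124  0.2232 50.4378] [-3.3  1.1 -0.3  2.3  1.5  0.3 -0.6  0.4  0.2  0.3 -0.2 -1.1  0.8 -0.2] [ 0.60999633 -0.13002121  0.28809902] 0.40375008980314475
```

Run:
```python
from plant import *
print(close_job())
```

```text
the job is handed in; nothing more can be done
None
```

The job is handed in: I cranked the wheel to the green mark and let go of it with the flap still shut. The fingers now hold the flap open at about 50° (measured 50.4°), and I did not touch the jar, cup, can or bowl.

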